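Close and lock the lid of the paint pressure pot

TASK

Fit the loose lid to the paint pressure pot and lock it: set it in the mouth so that its lugs find the notches, press it down against the sprung seal, turn it clockwise to the stop and let it spring up into its locked position. Do not ram the lid with force, and leave the cup, the small tin and the sanding block where they stand.

Things in the scene. Friction and masses are not known exactly. Their poses are not given: they have to be found in the camera images.
- pot: Paint pressure pot, fixed: round aluminium pot 122 mm across, 125 mm high, on a square dark base plate (150 mm) screwed to the bench; brass hose tail on its left side (+y), dial gauge at the front. Origin: centre of the plate's underside; z up; x to the back of the bench at yaw 0.
- pot_mouth (a point): Centre of the mouth, on the upper face of its steel locking plate, 125 mm above the bench; axes as the pot. A 76 mm bore with four notches 90 degrees apart in its edge, about 20 mm wide, out to 93 mm diameter. Their collar is band-clamped on, so they lie up to 17 degrees either way off the pot's x and y axes: not tracked, to be seen or felt.
- pot_pocket (a point): Point on the mouth's axis 5 mm below the plate's upper face, the level of the roofs of the pockets that hold the lugs. Beneath the plate, clockwise from above of each notch: a ridge down to 8 mm below the upper face, then the pocket, then a stop. A lug meets the stop about 44 degrees clockwise of its notch.
- pot_seal (a point): Centre of the top of the black rubber sealing ring round the mouth (102 to 113 mm diameter), 8 mm above the plate when free. It is sprung: about 5 N starts it down, about 12 N brings it flush with the plate.
- lid: The lid, loose, about 0.3 kg, right way up on the bench: aluminium disc 120 mm across, 8 mm thick, black bar handle on top, small brass valve beside the bar. Below the disc a steel plug 73.6 mm across, 25 mm deep, with a bevelled foot. Origin: centre of the plug's foot; disc underside 25 mm, disc top 33 mm above it; z up, x along the bar.
- lid_bar (a point): Middle of the bar handle, 48 mm above the lid's origin, axes as the lid. The bar is 90 mm long (along x), 20 mm wide and rises 28 mm above the disc.
- lid_seat (a point): Centre of the disc's underside, axes as the lid. Four lugs on the plug, on the lid's x and y axes: 14 mm wide, 5 mm thick, 90 mm across the tips, tops 10 mm below here. Height over pot_mouth: 15 mm with the lugs on the plate, 8 mm dropped into the notches on the seal, under 2 mm pressed far enough to turn, 5 mm locked and let go.
- cup: Bystander: a clear plastic mixing cup, 75 mm across, 100 mm high, left of the pot towards the back. Origin: centre of its underside.
- small_tin: Bystander: a small white paint tin with drips down its side, 72 mm across, 71 mm high, behind the pot. Origin: centre of its underside.
- block: Bystander: a brown cork sanding block, 112 x 62 x 26 mm, lying flat between the lid and the jar with the strainer funnel. Origin: centre of its underside.

How it is judged:
By the outcome, as a careful person would: the job done as asked, in the order asked, and still so for the second after the job is handed in, with the robot touching nothing.
It also fails if it takes over 61 s, if anything falls off the work surface, if the arm or the gripper's body presses on something with over 40 N, if the wrist force passes 120 N, or if a joint passes its speed limit or range.

ROBOT

A 6-joint arm with a two-finger parallel gripper is mounted at the origin on a cart in front of the work surface, level with it; the furniture and walls round the work are solid. World frame = base frame: x ahead of the robot, y to its left, z up, the work surface at z = 0. Lengths are in mm, angles in degrees, forces in N, time in s.
With the tool pointing down it reaches from about 300 to 750 mm from the base axis. Payload 8.5 kg.
Tool frame: the origin (TCP) lies between the finger pads; the fingertips stand 8 mm ahead of it and the grasp point (between the pads) lies 11 mm behind it; y points along the fingers, x is the direction in which the jaws open and shut, and the axes are right-handed (so a half turn about y gives the same grasp; the last joint's range is limited). The gripper opens to 88 mm and grips with 3 to 60 N. Pads are 18 mm wide; open, the fingers measure 123 mm over their backs; the gripper's body (75 mm by 187 mm) begins 45 mm behind the grasp point.
Start: joints at [-75.59, 21.807, 74.336, -0, 83.858, -12.336], TCP at [247.509, -491.141, 246.748] pointing down, gripper open.
Joint ranges: [-178.18, 178.18], [-50.72, 133.34], [12.68, 142.11], [-81.47, 261.47], [9.98, 163.14], [-165.26, 165.26]. Speed limits (degrees/s): [136.94, 136.94, 180, 180, 180, 180].

INTERFACE

Orientations are given as a 3x3 rotation matrix whose columns are the frame's x, y, z axes.
In Python, from bench import env, imaging gives the robot as it stands.
- The arm moves only by the shell command python3 -m inch 'ROWS' [OPENING]. ROWS is JSON, a list that holds one entry, the list of rows, each a list of 4 numbers: the shift along the tool's x, y, z in mm, then the turn about the tool's y in degrees. In form: [[[tx, ty, tz, twist], ...]]. A call has 1 to 20 rows; each row is the pose to reach, as a shift and turn from the pose commanded when the call began, along the tool's axes at that moment; what a row does not reach only later rows make up. A row lasts 1/12 s, in which the tool goes at most 41.7 mm and 7.16 degrees, less where a joint would pass 70% of its speed; a pose out of reach is approached as far as the arm can. A call with a gripper value outside its range is refused whole. OPENING is the finger opening in mm, from 0 to 88.1, set as the call begins (- or left out, the last holds). The fingers move at their own pace and stop on an object; the grip force is fixed at half the most. Time passes only in rows, so rows that repeat a pose let the fingers close. It gives the time, the measured TCP pose, the force and the opening at its end, in the units of the state.
- env.get_state(): the state, without advancing time (a new reading comes with each control period).
- imaging.snapshot(name): name is "side" or "top" or "wrist"; returns the picture (400x640x3 uint8, blue, green, red); there is no depth.
- imaging.get_calibration(name): a dict with "intrinsics" (3x3 intrinsics, pixels), "dist" ([k1, k2, p1, p2, k3] as OpenCV has them; the pictures are not rectified), "origin" and "orientation" of the camera in the world. Camera axes: x right, y up, looking along -z (the intrinsics and any distortion apply to the point x, -y, -z); pixel columns grow to the right and rows downward; lengths in mm; the calibration is good to about 2 mm. A picture is of the moment at which its call begins: read the wrist's pose just before it. get_calibration takes no time and is no camera call; for the wrist camera it gives the pose at the moment of the call.
- env.sign_off(): hands the job in, once; it reports no verdict.
The state is a dict: "time_s": time; "qpos": joint angles; "qd": joint speeds; "joint_efforts": joint torques, N m; "ee_pos": TCP position; "ee_rot": TCP orientation; "ft_force": force on the tool from outside, world axes, zero at the start; "moment": the same for the moment, N m; "width": finger opening in mm.
Only numpy, scipy, OpenCV 4.12 (cv2) and the standard library are available. Lean on these libraries where they do the work, as an engineer would, in place of code of your own. Each camera call takes 0.05 s, during which the arm holds its last target. There are 200 camera calls.

## Working session

There is one attempt and no reset: what is moved stays moved. The work goes in short steps, Python scripts to look and compute and a shell command to move; the robot and the scene stay as the last step left them, time stands still between calls to the robot, and variables do not carry over. Pictures are saved under pics/ and viewed, about 8 in all and at most 12, crops included, and the job is handed in when it is done.

```bash
ls; mkdir -p pics; python3 - <<'E'
from bench import env, imaging
import cv2, numpy as np
s=env.get_state(); print(s)
for n in ("top","side","wrist"):
    c=imaging.get_calibration(n); print(n,c)
    cv2.imwrite(f"pics/{n}0.png",imaging.snapshot(n))
E
```

```text
pics
{'time_s': 0.0, 'qpos': array([-7.55902868e+01,  2.18411578e+01,  7.43846072e+01,  1.78146370e-03,
        8.38584530e+01, -1.23350988e+01]), 'qd': array([ 0.03265064,  0.01695322, -0.06666644,  0.04181422, -0.01427221,
        0.04489855]), 'joint_efforts': array([-2.19442612e-03, -4.37932920e+01, -2.24560565e+01,  7.12689618e-02,
        3.52704932e-02, -1.20680129e-04]), 'ee_pos': array([ 247.45171098, -490.88863075,  246.13705612]), 'ee_rot': array([[ 4.50014351e-01, -3.35844429e-04,  8.93021260e-01],
       [-8.93020179e-01,  1.43133295e-03,  4.50014345e-01],
       [-1.42934556e-03, -9.99998919e-01,  3.44204516e-04]]), 'ft_force': array([-0.357408  , -0.33469379,  0.57218354]), 'moment': array([ 0.00143351,  0.01391459, -0.03821894]), 'width': 88.25166201976566}
top {'intrinsics': array([[443.97520581,   0.        , 322.34599898],
       [  0.        , 443.97520581, 200.09103073],
       [  0.        ,   0.        ,   1.        ]]), 'dist': array([-0.07438838,  0.        ,  0.        ,  0.        ,  0.        ]), 'origin': array([ 411.67556787,   43.51274739, 1222.94458538
[... 426 characters left out ...]
gin': array([260.52271931, 736.54422635, 770.73606025]), 'orientation': array([[-0.89644805,  0.28102962, -0.34264157],
       [-0.44307069, -0.58291673,  0.68109944],
       [-0.00832238,  0.7623847 ,  0.64707055]])}
wrist {'intrinsics': array([[309.43462103,   0.        , 321.51567557],
       [  0.        , 309.43462103, 198.70639787],
       [  0.        ,   0.        ,   1.        ]]), 'dist': array([-0.02385908,  0.        ,  0.        ,  0.        ,  0.        ]), 'origin': array([ 320.28714916, -455.47012359,  384.23556337]), 'orientation': array([[ 0.44934725,  0.84842717,  0.279747  ],
       [-0.89335581,  0.42729463,  0.13904924],
       [-0.00156124, -0.31239501,  0.94995101]])}
```

View pics/top0.png

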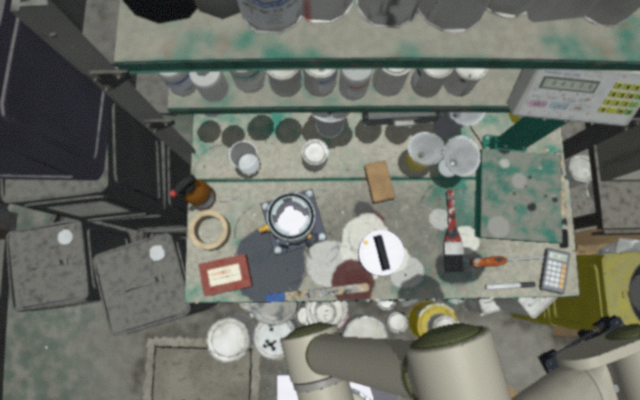

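View pics/side0.png

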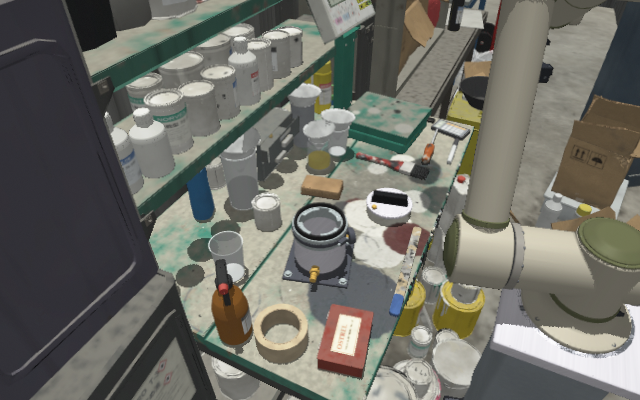

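```bash
cat > h.py <<'E'
from bench import env, imaging
import cv2, numpy as np
F=np.diag([1.,-1,-1])
def proj(c,P):
    P=np.atleast_2d(P).astype(float); R=F@c["orientation"].T
    r,_=cv2.Rodrigues(R); t=-R@c["origin"]
    return cv2.projectPoints(P,r,t,c["intrinsics"],np.array(c["dist"]))[0].reshape(-1,2)
def plane(c,uv,z):
    uv=np.atleast_2d(uv).astype(float).reshape(-1,1,2)
    n=cv2.undistortPoints(uv,c["intrinsics"],np.array(c["dist"])).reshape(-1,2)
    d=(c["orientation"]@F@np.c_[n,np.ones(len(n))].T).T
    return c["origin"]+d*((z-c["origin"][2])/d[:,2])[:,None]
def circ(c,x,y,z,r,n=72):
    a=np.linspace(0,2*np.pi,n,endpoint=False)
    return proj(c,np.c_[x+r*np.cos(a),y+r*np.sin(a),np.full(n,z)])
def state(): 
    s=env.get_state(); print("t",s["time_s"].__round__(2),"p",s["ee_pos"].round(1),"yaw x-axis",np.degrees(np.arctan2(s["ee_rot"][1,0],s["ee_rot"][0,0])).round(2),"f",s["ft_force"].round(1),"w",round(s["width"],1)); return s
def delta(s,x,y,z=None):
    d=np.array([x,y,s["ee_pos"][2] if z is None else z])-s["ee_pos"]
    return (s["ee_rot"].T@d).round(1)
E
python3 - <<'E'
from h import *
c=imaging.get_calibration("top")
print("lid",plane(c,[[381,253]],33),"bar",plane(c,[[376,237],[386,270]],61),"pot",plane(c,[[292,217]],125))
im=cv2.imread("pics/top0.png")
a=im[220:290,350:420]; b=im[180:250,257:327]
cv2.imwrite("pics/c1.png",cv2.resize(np.hstack([a,b]),None,fx=5.5,fy=5.5,interpolation=cv2.INTER_CUBIC))
s=state()
p=plane(c,[[381,253]],33)[0]
print(delta(s,p[0],p[1]))
E
```

```text
lid [[ 466.01965439 -122.16969862   33.        ]] bar [[ 506.70989707 -106.42583967   61.        ]
 [ 420.58575498 -129.94813051   61.        ]] pot [[553.70734232 109.86913271 125.        ]]
t 0.15 p [ 247.4 -491.   246.3] yaw x-axis -63.25 f [-0.1  0.6 -0.9] w 88.1
[-2.310e+02  3.000e-01  3.612e+02]
```

View pics/c1.png

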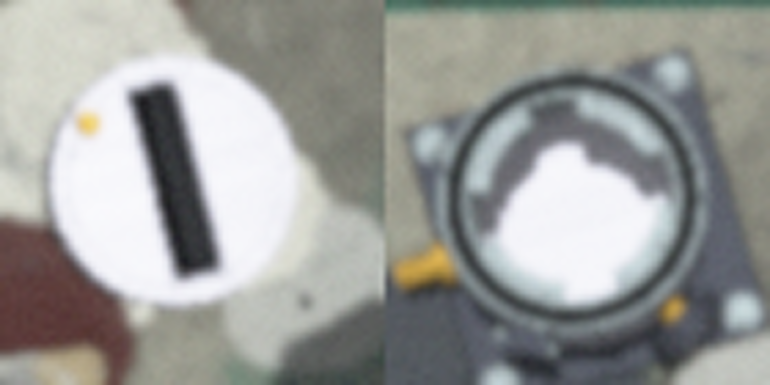

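```bash
python3 -m inch '[[[-20,0,30,1],[-40,0,60,2],[-60,0,90,3],[-80,0,120,4],[-100,0,150,5],[-120,0,180,6],[-140,0,210,7],[-160,0,240,9],[-180,0,270,10],[-195,0,300,11],[-210,0,325,12],[-222,0,345,12],[-228,0,355,12],[-231,0,361,12],[-231,0,361,12],[-231,0,361,12]]]' 60
python3 - <<'E'
from h import *
s=state(); c=imaging.get_calibration("wrist"); im=imaging.snapshot("wrist")
import pickle; pickle.dump(c,open("w1.pkl","wb")); cv2.imwrite("pics/w1raw.png",im)
v=im.copy()
for r,z,col in((60,33,(0,0,255)),):
    cv2.polylines(v,[circ(c,466,-122.2,z,r).astype(int)],True,col,1)
print(proj(c,[[466,-122.2,33],[466,-122.2,61],[554,110,125]]))
cv2.imwrite("pics/w1.png",v)
E
```

```text
time_s: 1.48
ee_pos: [465.8, -122.7, 246.6]
ee_rot: [[0.255, -0.0, 0.967], [-0.967, -0.0, 0.255], [-0.0, -1.0, -0.0]]
ft_force: [0.4, -0.2, -0.4]
width: 60.0
t 1.48 p [ 465.8 -122.7  246.6] yaw x-axis -75.25 f [ 0.4 -0.2 -0.4] w 60.0
[[320.45269752 170.10706515]
 [320.36011515 175.97234367]
 [ 51.76901072  11.47495129]]
```

View pics/w1.png

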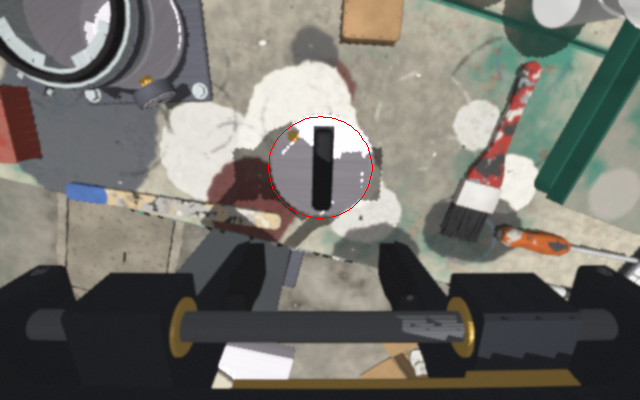

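```bash
python3 - <<'E'
from h import *
import pickle; c=pickle.load(open("w1.pkl","rb")); im=cv2.imread("pics/w1raw.png")
g=cv2.cvtColor(im,cv2.COLOR_BGR2GRAY)
m=np.zeros_like(g); cv2.circle(m,(322,168),47,255,-1)
b=((g<45)&(m>0)).astype(np.uint8)
n,l,st,ce=cv2.connectedComponentsWithStats(b)
k=1+st[1:,4].argmax(); print(st[k],ce[k])
ys,xs=np.where(l==k); r=cv2.minAreaRect(np.c_[xs,ys].astype(np.float32)); print(r)
P=plane(c,cv2.boxPoints(r),61); print(P.round(1),P.mean(0))
P0=P[np.argsort(-P[:,0])]; d=P0[:2].mean(0)-P0[2:].mean(0); print("yaw",np.degrees(np.arctan2(d[1],d[0])),np.linalg.norm(d))
for y in (160,168,176): print(y,g[y,262:280],g[y,364:384])
cv2.imwrite("pics/c2.png",cv2.resize(im[110:230,260:380],None,fx=5,fy=5,interpolation=cv2.INTER_CUBIC))
E
```

```text
[ 313  129   19   81 1120] [321.74107143 175.07232143]
((322.0, 169.0), (80.0, 18.0), 90.0)
[[ 512.  -102.4   61. ]
 [ 516.7 -120.2   61. ]
 [ 432.4 -143.2   61. ]
 [ 427.3 -123.8   61. ]] [ 472.14089621 -122.40793925   61.        ]
yaw 14.736983078022641 87.37797711439627
160 [ 82  96 103 109 111 114 115 116 120 125 132 135 136 136 136 135 135 135] [137 136 135 137 139 141 141 140 140 135 118  96  82  78  79  78  84 108
 139 156]
168 [ 50  50  49  49  49  50  49  53  70  98 123 135 136 135 135 135 136 136] [137 138 136 138 141 142 142 142 142 140 134 129 127 123 117 106  99 112
 134 143]
176 [ 51  50  51  50  51  50  51  50  53  68  96 123 133 137 137 136 135 135] [138 137 136 137 138 139 137 137 135 131 130 130 129 129 128 127 138 157
 159 152]
```

View pics/c2.png

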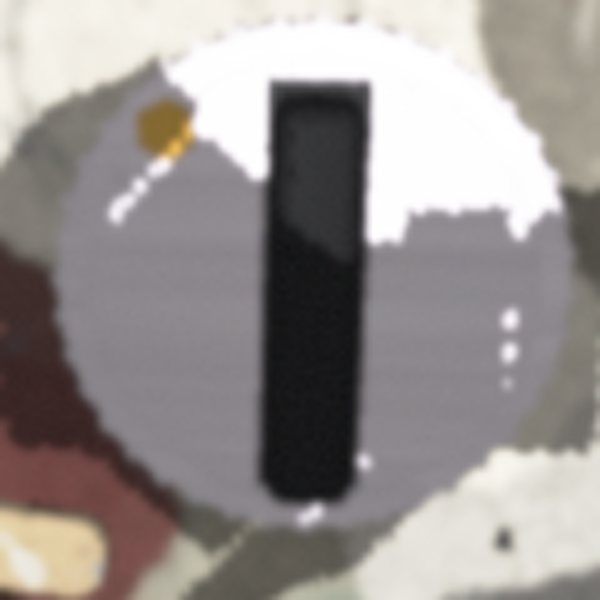

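```bash
python3 - <<'E'
from h import *
import pickle; c=pickle.load(open("w1.pkl","rb"))
print(plane(c,[[324,130],[322,210],[323,170]],61))
# disc fit: extents
from scipy.optimize import least_squares
def f(p):
    q=circ(c,p[0],p[1],33,60,360); return [q[:,0].min()-271,q[:,0].max()-374.4,q[:,1].min()-114,q[:,1].max()-215]
r=least_squares(f,[466,-122]); print(r.x,r.fun)
s=state(); print(delta(s,*r.x,46))
E
```

```text
[[ 513.93721413 -113.53806744   61.        ]
 [ 428.74185244 -133.8234814    61.        ]
 [ 473.0659867  -123.26936075   61.        ]]
[ 470.03159745 -123.83162553] [-0.16155118  0.16144501 -0.39651382  0.50545214]
t 1.53 p [ 465.6 -123.   246.7] yaw x-axis -75.29 f [-1.1 -1.  -0.4] w 59.9
[  1.9 200.7   4.1]
```

```bash
python3 -m inch '[[[-20,-10,12,0],[-50,-20,30,0],[-85,-30,50,0],[-120,-40,70,0],[-155,-50,92,0],[-180,-55,108,0],[-195,-60,117,0],[-203,-60,122,0],[-203,-60,122,0],[-203,-60,122,0],[-203,-60,122,0]]]'
python3 - <<'E'
from h import *
s=state(); c=imaging.get_calibration("wrist"); im=imaging.snapshot("wrist")
import pickle; pickle.dump(c,open("w2.pkl","wb")); cv2.imwrite("pics/w2raw.png",im)
q=proj(c,[[554,110,125]])[0]; print(q)
u,v=int(q[0])-90,max(0,int(q[1])-90); print(u,v)
cv2.imwrite("pics/c3.png",cv2.resize(im[v:v+180,u:u+180],(720,720)[:2] if 0 else (594,594),interpolation=cv2.INTER_CUBIC))
E
```

```text
time_s: 2.45
ee_pos: [532.0, 103.5, 306.4]
ee_rot: [[0.253, -0.001, 0.968], [-0.968, -0.0, 0.253], [0.0, -1.0, -0.001]]
ft_force: [-0.1, 0.0, 0.4]
width: 60.1
t 2.45 p [532.  103.5 306.4] yaw x-axis -75.35 f [-0.1  0.   0.4] w 60.1
[319.9782371  155.79725755]
229 65
```

View pics/c3.png

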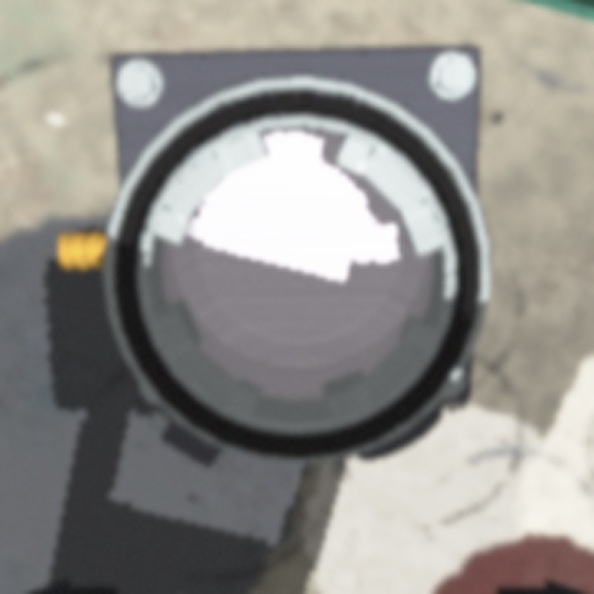

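```bash
cat > pot.py <<'E'
from h import *
import pickle; c=pickle.load(open("w2.pkl","rb")); im=cv2.imread("pics/w2raw.png")
g=cv2.cvtColor(im,cv2.COLOR_BGR2GRAY)
# centre from the black ring's mid radius (53.75 at z=133)
def rect(z,cx,cy,half=65,k=5):
    n=int(2*half*k); X,Y=np.meshgrid((np.arange(n)-n/2)/k,(np.arange(n)-n/2)/k)
    # up = +x world, left=+y
    P=np.c_[(cx-Y).ravel(),(cy-X).ravel(),np.full(n*n,z)]
    q=proj(c,P).astype(np.float32); return cv2.remap(im,q[:,0].reshape(n,n),q[:,1].reshape(n,n),cv2.INTER_CUBIC)
from scipy.optimize import minimize
a=np.radians(np.arange(0,360,2))
def prof(cx,cy,z,r):
    q=proj(c,np.c_[cx+r*np.cos(a),cy+r*np.sin(a),np.full(len(a),z)]).astype(np.float32)
    return cv2.remap(g,q[:,0].reshape(-1,1),q[:,1].reshape(-1,1),cv2.INTER_LINEAR).ravel().astype(float)
best=min(((np.mean([prof(x,y,133,r) for r in (52,53.75,55.5)]),x,y) for x in np.arange(542,566,1) for y in np.arange(98,122,1)))
print(best)
best=min(((np.mean([prof(x,y,133,r) for r in (52,53,54,55)]),x,y) for x in best[1]+np.arange(-2,2.1,.25) for y in best[2]+np.arange(-2,2.1,.25)))
print(best); _,cx,cy=best
E
python3 - <<'E'
from pot import *
v=rect(125,cx,cy,50,6)
v=cv2.LUT(v,(255*(np.arange(256)/255)**.6).astype(np.uint8))
for r in (38,46.5): cv2.circle(v,(300,300),int(r*6),(0,0,255),1)
for d in range(0,360,10):
    t=np.radians(d); p=lambda r:(int(300-r*6*np.sin(t)),int(300-r*6*np.cos(t)))
    cv2.line(v,p(47),p(49 if d%30 else 50),(0,255,255),1)
cv2.imwrite("pics/c4.png",v)
E
```

```text
(np.float64(46.45925925925926), np.int64(560), np.int64(113))
(np.float64(39.80972222222222), np.float64(559.75), np.float64(113.0))
```

View pics/c4.png

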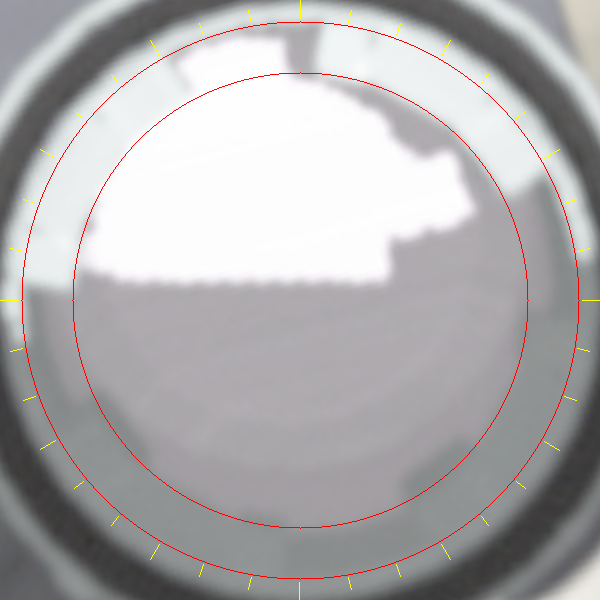

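```bash
python3 -m inch '[[[20,10,-12,0],[50,25,-30,0],[85,40,-50,0],[120,60,-70,1],[150,85,-88,1],[175,110,-101,1.3],[192,140,-110,1.3],[204,165,-116.5,1.3],[204,190,-116.5,1.3],[204,210,-116.5,1.3],[204,225,-116.5,1.3],[204,240,-116.5,1.3],[204,250,-116.5,1.3],[204,256,-116.5,1.3],[204,260,-116.5,1.3],[204,260,-116.5,1.3],[204,260,-116.5,1.3]]]'
python3 -m inch '[[[0,0,0,0],[0,0,0,0],[0,0,0,0],[0,0,0,0],[0,0,0,0],[0,0,0,0],[0,0,0,0],[0,0,0,0],[0,0,0,0],[0,0,0,0]]]' 10
```

```text
time_s: 3.92
ee_pos: [471.6, -122.3, 47.1]
ee_rot: [[0.232, 0.0, 0.973], [-0.973, -0.0, 0.232], [0.0, -1.0, 0.0]]
ft_force: [0.1, -1.1, 0.6]
width: 60.2
time_s: 4.75
ee_pos: [471.6, -122.0, 46.8]
ee_rot: [[0.233, 0.0, 0.973], [-0.973, -0.0, 0.233], [0.0, -1.0, 0.0]]
ft_force: [-0.3, -1.3, 1.0]
width: 19.8
```

```bash
python3 -m inch '[[[0,-5,0,0],[0,-15,0,0],[0,-30,0,0],[0,-50,0,0],[0,-75,0,0],[0,-100,0,0],[0,-125,0,0],[0,-145,0,0],[0,-155,0,0],[0,-160,0,0],[0,-160,0,0],[0,-160,0,0]]]'
python3 - <<'E'
from h import *
s=state(); c=imaging.get_calibration("wrist"); im=imaging.snapshot("wrist")
import pickle; pickle.dump((c,s),open("w3.pkl","wb")); cv2.imwrite("pics/w3raw.png",im)
p=s["ee_pos"]; R=s["ee_rot"]; b=p.copy(); b[2]+=61-46.8
q=proj(c,[b,b+45*R[:,2],b-45*R[:,2]]); print(q)
d=p.copy(); d[2]+=33-46.8
dc=circ(c,d[0],d[1],d[2],60,360); print(dc.min(0),dc.max(0))
v=im.copy(); cv2.polylines(v,[dc.astype(int)],True,(0,0,255),1)
cv2.imwrite("pics/w3.png",v[100:400,140:500])
cv2.imwrite("pics/w3.png",cv2.resize(v[80:330,160:480],None,fx=2.4,fy=2.4,interpolation=cv2.INTER_CUBIC))
E
```

```text
time_s: 5.75
ee_pos: [471.1, -121.7, 206.1]
ee_rot: [[0.233, -0.001, 0.973], [-0.973, 0.001, 0.233], [-0.001, -1.0, -0.001]]
ft_force: [-0.0, 0.2, -2.3]
width: 20.1
t 5.75 p [ 471.1 -121.7  206.1] yaw x-axis -76.55 f [-0.   0.2 -2.3] w 20.1
[[319.54965865 281.79700272]
 [319.24354676 188.43196746]
 [319.80574345 357.67060541]]
[210.16448544 142.73447285] [429.72735147 340.3135583 ]
```

View pics/w3.png

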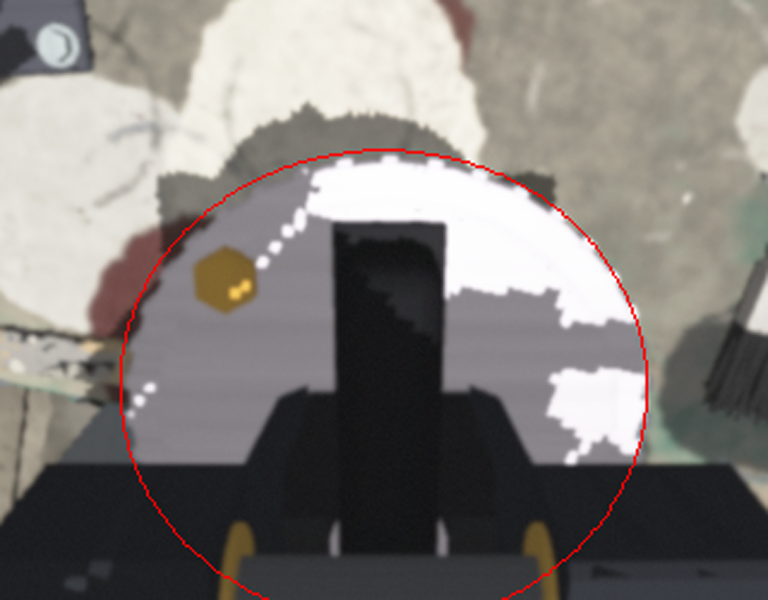

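```bash
cat > rel.py <<'E'
from h import *
import pickle
a=np.radians(np.arange(0,360,3))
def P(g,c,x,y,z,r):
    q=proj(c,np.c_[x+r*np.cos(a),y+r*np.sin(a),np.full(len(a),z)]).astype(np.float32)
    return cv2.remap(g,q[:,0].reshape(-1,1),q[:,1].reshape(-1,1),cv2.INTER_LINEAR).ravel().astype(float)
def ring(g,c,x0,y0,z=133):
    for st,n in((1,8),(.25,6)):
        f=[(np.mean([P(g,c,x0+i*st,y0+j*st,z,r) for r in (52.5,53.75,55)])-.5*np.mean([P(g,c,x0+i*st,y0+j*st,z,r) for r in (48.5,59)]),x0+i*st,y0+j*st) for i in range(-n,n+1) for j in range(-n,n+1)]
        _,x0,y0=min(f)
    return x0,y0
def disc(g,c,x0,y0,z=33,ang=a):
    for st,n in((1,8),(.25,6)):
        f=[(np.median(np.abs(P(g,c,x0+i*st,y0+j*st,z,58.5)-P(g,c,x0+i*st,y0+j*st,z,61.5))),x0+i*st,y0+j*st) for i in range(-n,n+1) for j in range(-n,n+1)]
        _,x0,y0=max(f)
    return x0,y0
G=lambda n:cv2.cvtColor(cv2.imread(n),cv2.COLOR_BGR2GRAY)
E
python3 - <<'E'
from rel import *
for n in("top","side"):
    c=imaging.get_calibration(n); g=G(f"pics/{n}0.png")
    L=disc(g,c,469,-123); R=ring(g,c,557,111); print(n,L,R,np.subtract(R,L))
c1=pickle.load(open("w1.pkl","rb")); c2=pickle.load(open("w2.pkl","rb"))
L=disc(G("pics/w1raw.png"),c1,470,-123); R=ring(G("pics/w2raw.png"),c2,559,113); print("w",L,R,np.subtract(R,L))
print("ring in w1",ring(G("pics/w1raw.png"),c1,559,113))
E
```

```text
top (468.25, -123.0) (556.75, 113.25) [ 88.5  236.25]
side (472.25, -122.5) (557.25, 120.5) [ 85. 243.]
w (469.75, -124.25) (559.5, 113.0) [ 89.75 237.25]
ring in w1 (561.0, 106.5)
```

```bash
python3 -m inch '[[[-10,0,7,0],[-28,0,19,0.5],[-55,0,37,1],[-85,0,58,1],[-115,0,78,1.5],[-145,0,99,2.1],[-170,0,116,2.1],[-190,0,129,2.1],[-202,0,137,2.1],[-208.2,0,141.7,2.1],[-208.2,0,141.7,2.1],[-208.2,0,141.7,2.1],[-208.2,0,141.7,2.1]]]'
cat > look.py <<'E'
from rel import *
import sys
tag=sys.argv[1]; s=state(); p=s["ee_pos"]; z=p[2]-46.8+33
for n in("top","side","wrist"):
    c=imaging.get_calibration(n); im=imaging.snapshot(n); cv2.imwrite(f"pics/{tag}_{n}.png",im); pickle.dump(c,open(f"{tag}_{n}.pkl","wb"))
    if n=="top":
      g=cv2.cvtColor(im,cv2.COLOR_BGR2GRAY)
      for dz in(-4,0,4): print(n,dz,disc(g,c,p[0],p[1],z+dz))
E
python3 look.py a
python3 - <<'E'
import cv2,numpy as np
t=cv2.imread('pics/a_top.png')[175:265,245:345]; s=cv2.imread('pics/a_side.png')[140:280,260:390]
f=lambda i,h:cv2.resize(i,(int(i.shape[1]*h/i.shape[0]),h),interpolation=cv2.INTER_CUBIC)
cv2.imwrite('pics/a1.png',np.hstack([f(t,380),f(s,380)]))
E
```

```text
time_s: 6.88
ee_pos: [560.7, 112.3, 206.6]
ee_rot: [[0.195, -0.001, 0.981], [-0.981, -0.0, 0.195], [0.0, -1.0, -0.001]]
ft_force: [0.3, -1.1, -2.0]
width: 19.3
t 6.88 p [560.7 112.3 206.6] yaw x-axis -78.73 f [ 0.3 -1.1 -2. ] w 19.3
top -4 (np.float64(562.4189107566341), np.float64(113.76070392429705))
top 0 (np.float64(562.1689107566341), np.float64(113.76070392429705))
top 4 (np.float64(561.9189107566341), np.float64(113.51070392429705))
```

View pics/a1.png

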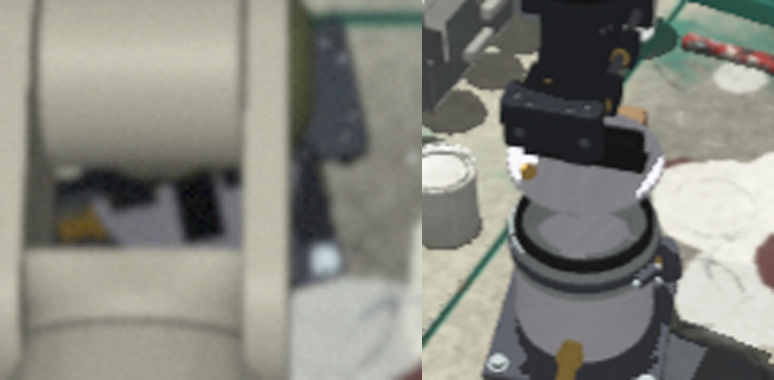

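```bash
python3 - <<'E'
from rel import *
g=G("pics/a_side.png"); c=pickle.load(open("a_side.pkl","rb")); g0=G("pics/side0.png")
print("a rows"); 
for r in range(190,208,3): print(r,g[r,284:300],g[r,340:358])
print("pot side0")
for r in range(214,232,3): print(r,g0[r,286:304],g0[r,336:356])
for nm,x,y,z,rad in(("disc top",558.7,112,192.8,60),("disc bot",558.7,112,184.8,60),("seal out",558.1,113.1,133,56.5),("seal in",558.1,113.1,133,51),("collar61 z125",558.1,113.1,125,61)):
    q=circ(c,x,y,z,rad,360); print(nm,q.min(0).round(1),q.max(0).round(1),"rows of extremes",q[q[:,0].argmin()].round(1),q[q[:,0].argmax()].round(1))
E
```

```text
a rows
190 [200 201 203 201 197 170 102  31  31  31  34  40  43  38  31  32] [ 20  33  99 129 131 133 138 140 144 146 148 152 152 151 150 150 151 153]
193 [192 193 194 194 193 193 168 108  58  42  31  30  31  31  29  30] [ 20  36 100 129 129 128 128 130 142 151 149 146 145 143 141 143 146 147]
196 [190 190 190 189 190 192 194 198 235 249 249 248 235 156  45  39] [ 21  25  52  80 111 127 129 129 129 139 148 150 153 156 154 151 149 145]
199 [191 192 190 189 193 196 198 198 233 249 249 247 248 248 245 237] [ 21  21  34  94 123 127 129 223 238 177 115 111 107 105 104 102 104 112]
202 [196 195 194 194 196 194 189 179 205 240 248 233 189 153 119 100] [ 21  35  94 124 127 223 249 241 209 185 199 215 221 221 223 229 233 234]
205 [190 192 194 193 190 186 186 184 177 170 223 247 216 104  99  98] [127 126 127 222 248 248 232 193 215 231 234 235 237 238 238 236 235 233]
pot side0
214 [176 177 181 185 189 187 181 176 181 141  55  37  27  72 150 173 175 198] [200 200 195 150  69  23  36  53 141 205 226 231 233 232 231 228 228 229
 229 230]
217 [187 189 191 191 188 184 181 192 149  48  35  46 146 1
[... 460 characters left out ...]
8  97  31  35  57 114 155 187 205 204 182] [114 103  98 109 129 104  44  30  27 125 165 134 128 151 172 216 230 231
 231 231]
229 [138  94  82  97 140 140  99 124 168 135  29  24  32  41  62 121 177 199] [206 175 109  61  48  32  23  28 147 166 111  73  83  94  94  94  95 116
 145 167]
disc top [292.1 179.8] [349.5 216.6] rows of extremes [292.1 198.3] [349.5 198.1]
disc bot [292.3 182.6] [349.3 219.6] rows of extremes [292.3 201.2] [349.3 201.1]
seal out [294.8 201.9] [346.7 237.1] rows of extremes [294.8 219.4] [346.7 219.5]
seal in [297.4 203.4] [344.2 235.2] rows of extremes [297.4 219.3] [344.2 219.5]
collar61 z125 [292.9 203.2] [348.6 241.4] rows of extremes [292.9 222.1] [348.6 222.3]
```

```bash
python3 -m inch '[[[-0.5,5,0.5,0],[-1,14,1,0],[-1.3,24,1.3,0],[-1.3,29,1.3,0],[-1.3,32,1.3,0],[-1.3,33.5,1.3,0],[-1.3,34,1.3,0],[-1.3,34,1.3,0]]]'
python3 -m inch '[[[0,0.7,0,0],[0,1.4,0,0],[0,2.1,0,0],[0,2.8,0,0],[0,3.5,0,0],[0,4,0,0],[0,4,0,0]]]'
```

```text
time_s: 7.7
ee_pos: [562.0, 115.1, 172.9]
ee_rot: [[0.197, 0.0, 0.98], [-0.98, 0.0, 0.197], [0.0, -1.0, 0.0]]
ft_force: [-0.0, 1.0, -3.1]
width: 19.7
time_s: 8.28
ee_pos: [561.9, 115.0, 168.6]
ee_rot: [[0.197, -0.0, 0.98], [-0.98, 0.0, 0.197], [-0.0, -1.0, -0.0]]
ft_force: [0.3, 0.4, -2.7]
width: 19.6
```

```bash
python3 -m inch '[[[0,0.7,0,0],[0,1.4,0,0],[0,2.1,0,0],[0,2.8,0,0],[0,3.5,0,0],[0,4,0,0],[0,4,0,0]]]'
python3 -m inch '[[[0,0.7,0,0],[0,1.4,0,0],[0,2.1,0,0],[0,2.8,0,0],[0,3.5,0,0],[0,3.5,0,0],[0,3.5,0,0]]]'
```

```text
time_s: 8.87
ee_pos: [561.9, 115.0, 164.6]
ee_rot: [[0.197, -0.0, 0.98], [-0.98, -0.0, 0.197], [0.0, -1.0, -0.0]]
ft_force: [-0.2, -0.4, -2.3]
width: 19.5
time_s: 9.45
ee_pos: [561.9, 115.0, 161.1]
ee_rot: [[0.197, -0.0, 0.98], [-0.98, -0.0, 0.197], [-0.0, -1.0, -0.0]]
ft_force: [-1.7, 0.4, -2.2]
width: 19.9
```

```bash
python3 -m inch '[[[0,0.5,0,0],[0,1,0,0],[0,1.5,0,0],[0,2,0,0],[0,2.5,0,0],[0,3,0,0],[0,3,0,0]]]'
```

```text
time_s: 10.03
ee_pos: [561.9, 115.0, 158.1]
ee_rot: [[0.197, -0.0, 0.98], [-0.98, -0.0, 0.197], [0.0, -1.0, -0.0]]
ft_force: [-0.9, 0.4, -2.4]
width: 19.7
```

```bash
python3 -m inch '[[[0,0.7,-0.2,0],[0,1.4,-0.3,0],[0,2.1,-0.4,0],[0,2.8,-0.4,0],[0,3.5,-0.4,0],[0,4,-0.4,0],[0,4,-0.4,0]]]'
python3 -m inch '[[[0,0.7,0,0],[0,1.4,0,0],[0,2.1,0,0],[0,2.8,0,0],[0,3.4,0,0],[0,4,0,0],[0,4,0,0]]]'
```

```text
time_s: 10.62
ee_pos: [561.6, 115.0, 154.6]
ee_rot: [[0.197, 0.001, 0.98], [-0.98, 0.0, 0.197], [0.0, -1.0, 0.001]]
ft_force: [-1.8, 0.2, 1.9]
width: 20.0
time_s: 11.2
ee_pos: [561.7, 115.0, 150.5]
ee_rot: [[0.197, 0.001, 0.98], [-0.98, 0.0, 0.197], [0.0, -1.0, 0.001]]
ft_force: [-2.4, 0.1, 6.0]
width: 19.8
```

```bash
python3 -m inch '[[[0,0.6,-0.2,0],[0,1.2,-0.4,0],[0,1.8,-0.5,0],[0,2.4,-0.5,0],[0,2.8,-0.5,0],[0,3,-0.5,0],[0,3,-0.5,0],[0,3,-0.5,0]]]'
```

```text
time_s: 11.87
ee_pos: [561.6, 115.0, 148.1]
ee_rot: [[0.197, 0.002, 0.98], [-0.98, 0.0, 0.197], [0.0, -1.0, 0.002]]
ft_force: [-2.0, 1.6, 7.1]
width: 19.6
```

```bash
python3 -m inch '[[[0,0.4,0,0],[0,0.8,0,0],[0,0.9,0,0],[0,0.9,0,1],[0,0.9,0,3],[0,0.9,0,5],[0,0.9,0,7],[0,0.9,0,9],[0,0.9,0,10],[0,0.9,0,10]]]'; python3 -c "
from h import *; s=state(); print(s['moment'])"
```

```text
time_s: 12.7
ee_pos: [562.0, 114.8, 147.4]
ee_rot: [[0.023, 0.003, 1.0], [-1.0, -0.0, 0.023], [0.0, -1.0, 0.003]]
ft_force: [0.5, -0.4, 9.0]
width: 19.7
t 12.7 p [562.  114.8 147.4] yaw x-axis -88.68 f [ 0.5 -0.4  9. ] w 19.7
[0.04725277 0.07092372 0.28023674]
```

```bash
python3 -m inch '[[[0,0,0,2],[0,0,0,4],[0,0,0,6],[0,0,0,8],[0,0,0,10],[0,0,0,12],[0,0,0,14],[0,0,0,15],[0,0,0,15]]]'; python3 -c "
from h import *; s=state(); print(s['moment'])"
```

```text
time_s: 13.45
ee_pos: [561.6, 114.5, 147.2]
ee_rot: [[-0.236, 0.002, 0.972], [-0.972, -0.001, -0.236], [0.0, -1.0, 0.002]]
ft_force: [-3.0, -2.0, 9.2]
width: 20.0
t 13.45 p [561.6 114.5 147.2] yaw x-axis -103.67 f [-3.  -2.   9.2] w 20.0
[-0.25230822  0.4089688   0.30918636]
```

```bash
python3 -m inch '[[[0.3,0,-0.2,1],[0.5,0,-0.4,3],[0.5,0,-0.4,5],[0.5,0,-0.4,7],[0.5,0,-0.4,9],[0.5,0,-0.4,11],[0.5,0,-0.4,13],[0.5,0,-0.4,14],[0.5,0,-0.4,14]]]'; python3 -c "
from h import *; s=state(); print(s['moment'])"
```

```text
time_s: 14.2
ee_pos: [561.0, 114.1, 147.3]
ee_rot: [[-0.464, 0.002, 0.886], [-0.886, -0.001, -0.464], [-0.0, -1.0, 0.002]]
ft_force: [-3.3, -1.5, 9.6]
width: 19.9
t 14.2 p [561.  114.1 147.3] yaw x-axis -117.67 f [-3.3 -1.5  9.6] w 19.9
[-0.2163616   0.41106529  0.311246  ]
```

Turned 39° so far; now creep to the stop.

```bash
python3 -m inch '[[[0.3,0,-0.3,1],[0.5,0,-0.4,2],[0.5,0,-0.4,3],[0.5,0,-0.4,4],[0.5,0,-0.4,4]]]'; python3 -c "
from h import *; s=state(); print(s['moment'])"
python3 -m inch '[[[0,0,0,0.7],[0,0,0,1.4],[0,0,0,2],[0,0,0,2],[0,0,0,2]]]'; python3 -c "
from h import *; s=state(); print(s['moment'])"
```

```text
time_s: 14.62
ee_pos: [560.7, 113.8, 147.4]
ee_rot: [[-0.525, 0.003, 0.851], [-0.851, -0.001, -0.525], [-0.0, -1.0, 0.003]]
ft_force: [-1.6, -1.9, 8.6]
width: 19.7
t 14.62 p [560.7 113.8 147.4] yaw x-axis -121.64 f [-1.6 -1.9  8.6] w 19.7
[-0.27274631  0.26289652  0.61827189]
time_s: 15.03
ee_pos: [560.8, 113.5, 147.4]
ee_rot: [[-0.553, 0.003, 0.833], [-0.833, -0.002, -0.553], [-0.0, -1.0, 0.003]]
ft_force: [-0.6, -2.7, 8.8]
width: 19.9
t 15.03 p [560.8 113.5 147.4] yaw x-axis -123.57 f [-0.6 -2.7  8.8] w 19.9
[-0.45066937  0.16072268  0.8237168 ]
```

```bash
python3 -m inch '[[[0,0,0,1],[0,0,0,2],[0,0,0,3],[0,0,0,3],[0,0,0,3]]]'; python3 -c "
from h import *; s=state(); print(s['moment'])"
```

```text
time_s: 15.45
ee_pos: [561.2, 113.3, 147.4]
ee_rot: [[-0.596, 0.004, 0.803], [-0.803, -0.002, -0.596], [-0.001, -1.0, 0.005]]
ft_force: [1.2, -4.0, 7.5]
width: 20.6
t 15.45 p [561.2 113.3 147.4] yaw x-axis -126.57 f [ 1.2 -4.   7.5] w 20.6
[-0.68018372 -0.12563321  0.88429374]
```

```bash
python3 -m inch '[[[0,0,0,-1],[0,-0.5,0,-1.5],[0,-1.2,0,-1.5],[0,-2,0,-1.5],[0,-2.8,0,-1.5],[0,-3.6,0,-1.5],[0,-4,0,-1.5],[0,-4,0,-1.5]]]'; python3 -c "
from h import *; s=state(); print(s['moment'])"
```

```text
time_s: 16.12
ee_pos: [561.1, 113.2, 150.3]
ee_rot: [[-0.575, 0.003, 0.818], [-0.818, -0.002, -0.575], [0.0, -1.0, 0.003]]
ft_force: [3.6, -5.2, 0.4]
width: 20.0
t 16.12 p [561.1 113.2 150.3] yaw x-axis -125.12 f [ 3.6 -5.2  0.4] w 20.0
[-0.66845438 -0.60688685  0.5282592 ]
```

```bash
python3 -m inch '[[[0,-0.4,0,0],[0,-0.8,0,0],[0,-1.2,0,0],[0,-1.2,0,0]]]'; python3 -c "
from h import *; s=state(); print(s['moment'])"
```

```text
time_s: 16.45
ee_pos: [561.1, 113.1, 151.3]
ee_rot: [[-0.575, 0.002, 0.818], [-0.818, -0.002, -0.575], [0.0, -1.0, 0.003]]
ft_force: [3.8, -5.2, -1.7]
width: 20.4
t 16.45 p [561.1 113.1 151.3] yaw x-axis -125.13 f [ 3.8 -5.2 -1.7] w 20.4
[-0.82562995 -0.70997318  0.50701773]
```

```bash
python3 -m inch '[[[0.2,0,0.5,0],[0.3,0,1,0],[0.3,0,1.2,0],[0.3,0,1.2,0]]]'; python3 -m inch '[[[0,0,0,0],[0,0,0,0],[0,0,0,0],[0,0,0,0],[0,0,0,0],[0,0,0,0]]]' 50
python3 - <<'E'
from h import *
s=state(); imaging.get_calibration("wrist"); c=imaging.get_calibration("wrist"); im=imaging.snapshot("wrist"); cv2.imwrite("pics/r_wrist.png",im)
import pickle; pickle.dump((c,s),open("r.pkl","wb"))
cv2.imwrite("pics/r.png",im)
E
```

```text
time_s: 16.78
ee_pos: [561.1, 113.0, 151.4]
ee_rot: [[-0.576, 0.001, 0.818], [-0.818, -0.001, -0.576], [0.0, -1.0, 0.001]]
ft_force: [2.9, -4.4, -1.2]
width: 20.0
time_s: 17.28
ee_pos: [560.6, 113.4, 151.5]
ee_rot: [[-0.576, -0.0, 0.818], [-0.818, 0.0, -0.576], [-0.0, -1.0, -0.0]]
ft_force: [-0.1, -0.6, -0.0]
width: 49.7
t 17.28 p [560.6 113.4 151.5] yaw x-axis -125.16 f [-0.1 -0.6 -0. ] w 49.7
```

View pics/r.png

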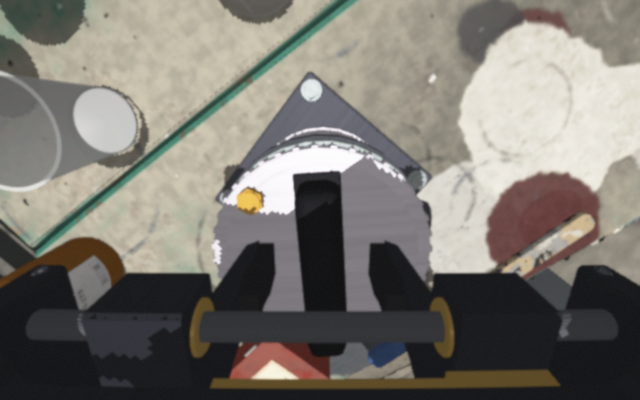

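```bash
python3 -m inch '[[[0,-3,0,0],[0,-10,0,0],[0,-20,0,0],[0,-35,0,0],[0,-50,0,0],[0,-70,0,0],[0,-90,0,0],[0,-110,-20,0],[0,-125,-40,0],[0,-135,-60,0],[0,-140,-70,0],[0,-140,-70,0],[0,-140,-70,0]]]'
python3 - <<'E'
from h import *
s=state(); c=imaging.get_calibration("wrist"); im=imaging.snapshot("wrist"); sd=imaging.snapshot("side")
cs=imaging.get_calibration("side")
P=lambda c:[proj(c,np.array([[559.5,113.5,z]])).round(1)[0] for z in (130,138)]
print(P(c),P(cs)); cv2.imwrite("pics/f_w.png",im); cv2.imwrite("pics/f_s.png",sd)
# predicted lower rim rows in side for disc top edge with seat 5 / 8 / 2
for h in(2,5,8): q=circ(cs,559.5,113.5,125+h+8,60,360); print(h,q.max(0).round(1),q.min(0).round(1))
q=P(c)[0]; u,v=int(q[0])-95,max(0,int(q[1])-95)
f=lambda i:cv2.resize(i,(390,390),interpolation=cv2.INTER_CUBIC)
print(u,v); cv2.imwrite("pics/f.png",np.hstack([f(im[v:v+190,u:u+190]),f(sd[165:295,255:385])]))
E
```

```text
time_s: 18.42
ee_pos: [503.7, 153.5, 291.8]
ee_rot: [[-0.575, 0.001, 0.818], [-0.818, -0.0, -0.575], [-0.0, -1.0, 0.001]]
ft_force: [0.2, -0.8, -0.4]
width: 49.9
t 18.42 p [503.7 153.5 291.8] yaw x-axis -125.13 f [ 0.2 -0.8 -0.4] w 49.9
[array([321.4, 112.1]), array([321.4, 112.5])] [array([320.1, 219.6]), array([320.1, 216.9])]
2 [347.7 237.5] [292.5 200.1]
5 [347.8 236.5] [292.5 199.1]
8 [347.8 235.5] [292.4 198.1]
226 17
```

View pics/f.png

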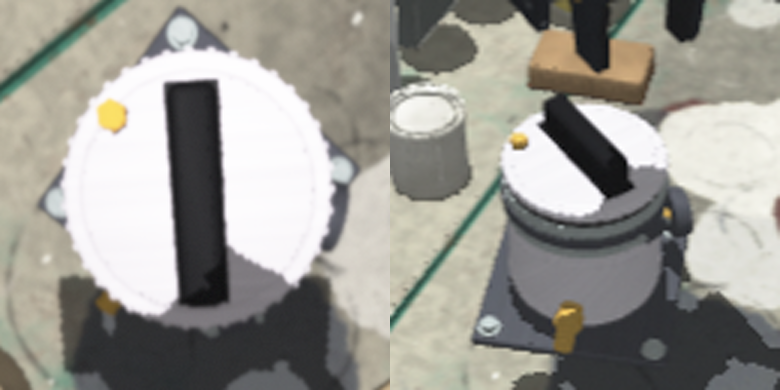

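```bash
python3 -c "
from bench import env; print(env.sign_off())"
```

```text
the job is handed in; nothing more can be done
None
```

The lid is on the pot, turned clockwise to the stop and let go. I handed the job in at about 18.5 s, with the gripper open and about 140 mm clear of the lid.

- **Fitting:** I found the notches about 11° off the world x axis and lowered the lid with its lugs lined up. They dropped in with almost no vertical force. The seal was first felt at the expected height (8 mm over the plate).
- **Pressing and turning:** I pressed to about 1 mm above flush, reading about 12 N net. Turning clockwise, the torque rose at about 43–45° and levelled off near 0.9 N m, so I took that as the stop. The bar twisted a few degrees in the grip there. I then eased the twist and let the lid rise.
- **Evidence that it locked:** With the lid still gripped, it rose past the level the ridge would allow. The net upward force then fell from about 10 N to about 1 N, as it would with the lugs up against the pocket roofs.
- **Final pictures:** The lid sits level, with the bar turned about 43° (give or take 2°) clockwise of the notches, against an expected 44°. The rim height fits the locked 5 mm, but the picture is too coarse to settle that by itself.
- **Not checked, or disagreeing:** I did no separate tug test after letting go. The fixed cameras and the wrist camera differed by 2–3 mm on the lid and pot positions, and by about 7 mm in one side-camera reading, which I discarded. Sideways force reached about 6 N during the turn and release.
- **Bystanders:** The arm did not go near the cup, tin or block. I did not measure them afterwards.

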